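# Hold a sample slide flush on the tilted stage

### The arm

A 6-joint arm with a two-finger parallel gripper is mounted at the origin on the work surface. World frame = base frame: x ahead of the robot, y to its left, z up, the work surface at z = 0. Lengths are in m, angles in rad, forces in N, time in s.
With the tool pointing down it reaches from about 0.425 to 0.95 m from the base axis. Payload 3.5 kg.
Tool frame: the origin (TCP) lies midway between the tips of the shut fingers; the grasp point (between the pads) lies 19 mm behind it; z points along the fingers, y is the line along which they close (so a half turn about z gives the same grasp; the last joint's range is limited). The gripper opens to 85 mm and grips with 20 to 120 N. Pads are 22 mm wide; open, the fingers measure 114 mm over their backs; the gripper's body (76 mm by 85 mm) begins 54 mm behind the grasp point. The pads swing forward as they close: fully open they stand 13 mm farther back than shut.
Start: joints at [1.152, 0.286, 1.577, -0, 1.279, -0.15], TCP at [0.179, 0.651, 0.231] pointing down, gripper open.
Joint ranges: [-2.77, 2.77], [-0.9, 2.22], [0.21, 2.48], [-1.53, 4.67], [0.24, 2.81], [-2.84, 2.84]. Speed limits (rad/s): [2.79, 2.79, 3.14, 3.14, 3.14, 3.14].

### API

Orientations are given as a unit quaternion [x, y, z, w].
In Python, from plant import ctrl gives the robot as it stands. The module is installed in compiled form; this text tells all that it offers.
- The arm moves only by the shell command python3 -m inch 'ROWS' [FORCE]. ROWS is JSON, a list of rows, each a list of 5 numbers: the closure, from 0 (fully open) to 1 (shut), then the shift along the tool's x, y, z in m, then the turn about the tool's z in degrees. A call has 1 to 5 rows; each row is the pose to reach, as a shift and turn from the pose commanded when the call began, along the tool's axes at that moment; what a row does not reach only later rows make up. A row lasts 1/12 s, in which the tool goes at most 41.7 mm and 7.16 degrees, less where a joint would pass 70% of its speed; a pose out of reach is approached as far as the arm can. A call with a gripper value outside its range is refused whole. The fingers move at their own pace and stop on an object; FORCE is the grip in N (left out, the last holds). Time passes only in rows, so rows that repeat a pose let the fingers close. It gives the time, the measured TCP pose, the force, the opening and the grip force at its end, in the units of the state.
- ctrl.get_state(): the state, without advancing time (a new reading comes with each control period).
- ctrl.read_camera(name): name is "side" or "top" or "wrist"; returns a dict with "pixels" (400x640x3 uint8, red, green, blue), "depth" (400x640 float32, m along the optical axis (not along the pixel's ray), 0 where there is no reading), "fx", "fy", "cx", "cy" (pixels), "xyz" and "rotation" of the camera in the world; the wrist camera has in their place "mount" (4x4, takes a point from camera to tool coordinates, whose origin is the TCP and whose axes are the flange's). Camera axes: x right, y down, z forward; pixel columns grow to the right and rows downward; lengths in m; the calibration is good to about 2 mm. A picture is of the moment at which its call begins: read the wrist's pose just before it.
- ctrl.sign_off(): hands the job in; it is judged then, once.
Trained networks look in a picture, given as the dict that the camera call returned (one of the last four; its "shot" number tells which), for a name from the list of things; names that differ only in an ending like _2 or _b are one class to them, and where a whole thing is asked for, a point or a joint stands for the part that bears it (a point fixed in the world has none). Each returns a list of dicts, best first, with "score" (0 to 1); they miss things now and then, are a little off and sometimes report something else, mostly with a low value. They report only what shows in the picture. A call takes as long as a camera call.
- ctrl.spot_in(query, picture): "at" ([column, row] in pixels, amid what is visible of it).
- ctrl.tip_of(query, picture): "at" ([column, row] in pixels: a listed point, or the origin of a listed thing).
The state is a dict: "time": time; "qpos": joint angles; "dq": joint speeds; "joint_efforts": joint torques, N m; "eef_pos": TCP position; "tcp_rot": TCP orientation; "contact_force": force on the tool from outside, world axes, zero at the start; "wrist_torque": the same for the moment, N m; "opening": opening from 0.0 (shut) to 1.0 (fully open); "finger_force": force on a finger pad.
Only numpy, scipy, OpenCV 4.12 (cv2) and the standard library are available. Lean on these libraries where they do the work, as an engineer would, in place of code of your own. Each camera call takes 0.05 s, during which the arm holds its last target. There are 200 camera calls.

### The job

Pick up the sample slide by its upright grip, tilt it to the slope of the clamped tilt stage, and press it flush onto the stage, centred over the round black window with its long side running up the slope. Be gentle with the glass, do not shift the stage's tilt, and leave the other things on the bench alone. Finish while still holding the slide by its grip and pressing it flush with a light steady push of about 5 to 10 N: do not let go.

Things in the scene. Friction and masses are not known exactly. Their poses are not given: they have to be found in the camera images.
- slide: The sample slide in its grey plastic frame: flat plate 80 (x) x 36 (y) x 6 mm (z), two glass wells, and an upright grip in the middle, 24 mm along x, 12 mm thick along y, rising from 6 to 42 mm above the underside. Either end may point uphill. Origin: centre of the underside; z up through the grip. It starts loose, flat on the bench; 60 to 110 g.
- stage: Grey base of the tilt stage, fixed to the bench, 150 (x) x 140 (y) x 12 mm; origin: centre of its underside. It carries the aluminium tilt plate, 116 mm up the slope x 112 wide x 8 mm, hinged along its low edge (55 mm from the origin towards -x, 26 mm up) between two lugs 34 mm high. Clamped by friction at 12 to 27 degrees, low edge towards the robot; does not give below 40 N.
- stage_face (a point): Centre of the flat upper face of the tilt plate (no lip), marked by a flat black disc 86 mm across. x points up the slope, y along the hinge, z out of the face (up and towards the robot). It lies 40 to 60 mm above the bench.
- rack: Bystander: a blue tube rack 85 x 120 x 42 mm; origin at the centre of its underside. Leave it alone.
- dish: Bystander: a flat closed glass petri dish, 92 mm across and 16 mm high; origin at the centre of its underside. Leave it alone.
- reagent: Bystander: a small amber jar, 38 mm across and 65 mm high; origin at the centre of its underside. Leave it alone.
- forceps: Bystander: flat steel forceps about 120 mm long, 5 mm high; origin at the centre of its underside. Leave it alone.

How it is judged:
By the outcome, as a careful person would: the job done as asked, in the order asked, and still so for the second after the job is handed in, while the arm keeps its last pose, push and grip.
It also fails if it takes over 35 s, if anything falls off the work surface, if the arm or the gripper's body presses on something with over 40 N, if the wrist force passes 120 N, or if a joint passes its speed limit or range.

## Working session

There is one attempt and no reset: what is moved stays moved. The work goes in short steps, Python scripts to look and compute and a shell command to move; the robot and the scene stay as the last step left them, time stands still between calls to the robot, and variables do not carry over. Pictures are saved under pics/ and viewed, at most 10 in all, crops included, and the job is handed in when it is done.

```bash
mkdir -p pics; cat > h.py <<'E'
import numpy as np, cv2
from scipy.spatial.transform import Rotation as R
from plant import ctrl
def shot(name):
    s=ctrl.get_state(); p=ctrl.read_camera(name)
    if name=="wrist":
        T=np.eye(4); T[:3,:3]=R.from_quat(s["tcp_rot"]).as_matrix(); T[:3,3]=s["eef_pos"]
        p["T"]=T@np.array(p["mount"])
    else:
        T=np.eye(4); r=np.array(p["rotation"]); T[:3,:3]=r if r.shape==(3,3) else R.from_quat(r).as_matrix(); T[:3,3]=p["xyz"]; p["T"]=T
    return p
def cloud(p):
    d=p["depth"]; v,u=np.mgrid[:d.shape[0],:d.shape[1]]
    c=np.stack([(u-p["cx"])/p["fx"]*d,(v-p["cy"])/p["fy"]*d,d],-1)
    w=c@p["T"][:3,:3].T+p["T"][:3,3]; w[d==0]=np.nan; return w
def save(p,n): cv2.imwrite(f"pics/{n}.png",p["pixels"][:,:,::-1])
def at(w,px,r=2):
    c,v=[int(round(k)) for k in px]; return np.nanmedian(w[max(v-r,0):v+r+1,max(c-r,0):c+r+1].reshape(-1,3),0)
E
python3 - <<'E'
from h import *
np.set_printoptions(precision=4,suppress=True)
s=ctrl.get_state(); print(s)
for n in("top","side"):
    p=shot(n); w=cloud(p); save(p,n+"0"); print(n,p["T"])
    for q in("slide","stage","stage_face","rack","dish","reagent","forceps"):
        for f in(ctrl.spot_in,ctrl.tip_of):
            for r in f(q,p)[:1]: print(q,f.__name__,round(r["score"],2),r["at"],at(w,r["at"]))
E
```

```text
{'time': 0.0, 'qpos': array([ 1.152 ,  0.2872,  1.5782,  0.    ,  1.2786, -0.15  ]), 'dq': array([-0.001 , -0.0001,  0.0001,  0.0013, -0.0032,  0.0004]), 'joint_efforts': array([ -0.0012, -40.5978, -29.2626,  -0.0002,   0.0058,   0.    ]), 'eef_pos': array([0.1789, 0.6502, 0.2299]), 'tcp_rot': array([ 0.134 ,  0.991 , -0.0011, -0.0003]), 'contact_force': array([ 0.2373,  0.2294, -0.1805]), 'wrist_torque': array([-0.0186, -0.0465,  0.0272]), 'finger_force': 0.0, 'opening': 1.0032288197562118}
top [[-0.0193 -0.9856  0.1683  0.4326]
 [-0.9996  0.0227  0.0187 -0.0127]
 [-0.0223 -0.1678 -0.9856  1.0816]
 [ 0.      0.      0.      1.    ]]
slide call 0.63 [252.6, 197.0] [0.6364 0.2127 0.0388]
slide call 0.73 [252.2, 198.3] [0.6324 0.2155 0.0392]
stage call 0.83 [384.1, 206.0] [ 0.5994 -0.1501  0.0488]
stage call 0.59 [384.3, 203.2] [ 0.6074 -0.1502  0.0516]
stage_face call 0.78 [384.4, 205.2] [ 0.6024 -0.1502  0.0498]
stage_face call 0.74 [386.4, 205.2] [ 0.6023 -0.1556  0.0487]
rack call 0.57 [183.1, 219.2] [0.5764 0.4063 0.0426]
rack call 0.81 [185.2, 218.8] [0.5764 0.4003 0.0426]
dish c
[... 585 characters left out ...]
8 0.0078]
stage call 0.84 [351.9, 257.4] [ 0.5933 -0.1807  0.0427]
stage call 0.68 [350.1, 265.6] [ 0.5814 -0.1982  0.0355]
stage_face call 0.67 [351.7, 251.3] [ 0.5996 -0.1662  0.0475]
stage_face call 0.57 [349.4, 246.3] [ 0.6001 -0.1498  0.0489]
rack call 0.17 [309.1, 187.0] [0.6317 0.2101 0.0058]
rack call 0.81 [272.2, 167.5] [0.5596 0.3638 0.0117]
dish call 0.79 [387.9, 214.0] [ 0.7688 -0.0193  0.0154]
dish call 0.6 [387.4, 220.1] [ 0.7534 -0.0423  0.015 ]
reagent call 0.62 [248.7, 240.6] [ 0.4002 -0.0425  0.0426]
reagent call 0.68 [250.9, 252.2] [ 0.4008 -0.0471  0.0154]
forceps call 0.57 [371.5, 347.0] [ 0.5434 -0.3803  0.0033]
forceps call 0.89 [370.4, 349.4] [ 0.5382 -0.3829  0.0035]
```

View pics/top0.png

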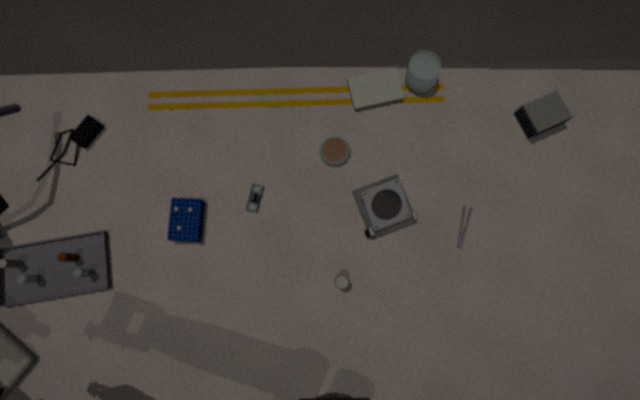

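View pics/side0.png

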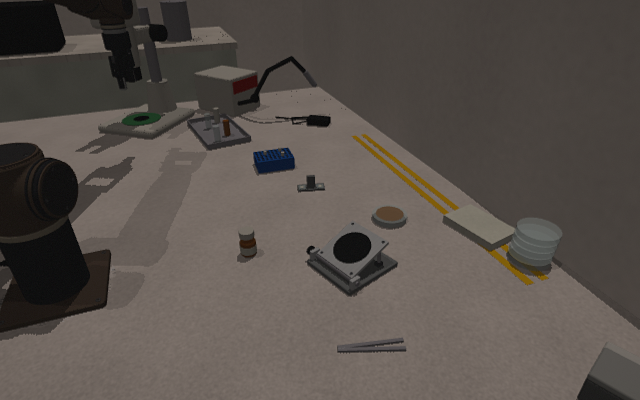

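```bash
cat > fit.py <<'E'
from h import *
np.set_printoptions(precision=4,suppress=True)
def stage(p,c0=(0.602,-0.153)):
    w=cloud(p); g=p["pixels"].astype(int).max(-1)
    near=np.hypot(w[...,0]-c0[0],w[...,1]-c0[1])<0.075
    f=near&(np.hypot(w[...,0]-c0[0],w[...,1]-c0[1])<0.04)
    P=w[f]; 
    for _ in range(4):
        c=P.mean(0); n=np.linalg.svd(P-c)[2][2]; n*=np.sign(n[2]); P=P[abs((P-c)@n)<0.004]
    on=near&(abs((w-c)@n)<0.005)
    th=(np.percentile(g[on],10)+np.percentile(g[on],75))/2
    m=(on&(g<th)).astype(np.uint8)
    k,l,st,_=cv2.connectedComponentsWithStats(m); i=1+np.argmax(st[1:,4]); D=w[l==i]
    up=np.array([-n[0],-n[1],0]); up=up-n*(up@n); up/=np.linalg.norm(up)
    y=np.cross(n,up); a=(D-c)@np.c_[up,y]
    ctr=(a.max(0)+a.min(0))/2
    C=c+up*ctr[0]+y*ctr[1]
    print("tilt",np.degrees(np.arccos(n[2])),"yaw up",np.degrees(np.arctan2(up[1],up[0])),"disc",C,"ext",np.ptp(a,0),len(P), "resid",abs((P-c)@n).mean())
def slide(p,c0=(0.635,0.214)):
    w=cloud(p); m=(np.hypot(w[...,0]-c0[0],w[...,1]-c0[1])<0.06)
    for lo,hi in((0.003,0.06),(0.025,0.06)):
        P=w[m&(w[...,2]>lo)&(w[...,2]<hi)]
        if len(P)<5: continue
        (x,y),(a,b),t=cv2.minAreaRect((P[:,:2]*1000).astype(np.float32))
        print("slide",lo,"c",x,y,"size",a,b,"long-axis deg",t if a>b else t+90,"ztop",np.percentile(P[:,2],95),len(P))
E
python3 - <<'E'
from fit import *
for n in("top","side"):
    p=shot(n); print(n); stage(p); slide(p)
E
```

```text
top
tilt 20.84571721896447 yaw up 19.24640376411591 disc [ 0.6044 -0.1567  0.0501] ext [0.0824 0.0836] 667 resid 0.001301175832834306
slide 0.003 c 633.0075073242188 209.6957244873047 size 108.68816375732422 115.50415802001953 long-axis deg 158.64752960205078 ztop 0.041886743231006766 418
slide 0.025 c 640.2206420898438 215.818603515625 size 12.577659606933594 23.278406143188477 long-axis deg 162.30603790283203 ztop 0.0449481808925262 52
side
tilt 20.646556060243896 yaw up 19.764068283964342 disc [ 0.6034 -0.1561  0.0496] ext [0.0842 0.0852] 850 resid 0.0009445534341528465
slide 0.003 c 636.8760375976562 214.2906036376953 size 40.76897430419922 79.04835510253906 long-axis deg 167.09600830078125 ztop 0.0400368254846446 231
slide 0.025 c 637.1464233398438 213.45599365234375 size 18.66022491455078 23.880741119384766 long-axis deg 166.7789535522461 ztop 0.041513799852877384 54
```

```bash
cat >> h.py <<'E'
def delta(t,yaw=None):
    s=ctrl.get_state(); r=R.from_quat(s["tcp_rot"]).as_matrix()
    print("t",s["time"],"tcp",s["eef_pos"],"ytool yaw",np.degrees(np.arctan2(r[1,1],r[0,1])),"delta tool",r.T@(np.array(t)-s["eef_pos"]),"F",s["contact_force"],"op",s["opening"],s["finger_force"],"q",s["qpos"])
    if yaw is not None: print("turn deg",-(yaw-np.degrees(np.arctan2(r[1,1],r[0,1]))))
E
R='[[0,-0.036,-0.0192,0,0],[0,-0.072,-0.0384,0,0],[0,-0.108,-0.0576,0,0],[0,-0.144,-0.0768,0,0],[0,-0.18,-0.096,0,0]]'
python3 -m inch '[[0,-0.036,-0.0192,0,0],[0,-0.072,-0.0384,0,0],[0,-0.108,-0.0576,0,0],[0,-0.144,-0.0768,0,0],[0,-0.18,-0.096,0,0]]'
python3 -m inch '[[0,-0.036,-0.0192,0,0],[0,-0.072,-0.0384,0,0],[0,-0.108,-0.0576,0,0],[0,-0.144,-0.0768,0,0],[0,-0.18,-0.096,0,0]]'
python3 -m inch '[[0,-0.036,-0.0192,0,0],[0,-0.072,-0.0384,0,0],[0,-0.108,-0.0576,0,0],[0,-0.144,-0.0768,0,0],[0,-0.18,-0.096,0,0]]'
python3 -m inch '[[0,-0.018,-0.01,0,0],[0,-0.018,-0.01,0,0],[0,-0.018,-0.01,0,0],[0,-0.018,-0.01,0,0]]'
python3 - <<'E'
from fit import *
p=shot("wrist"); save(p,"w1"); slide(p); delta((0.638,0.2145,0.1)); 
print(p["mount"])
w=cloud(p)
for r in ctrl.tip_of("slide",p)[:1]: print(r,at(w,r["at"]))
E
```

```text
time: 2.02
eef_pos: [0.3282, 0.5091, 0.2315]
tcp_rot: [0.134, 0.991, 0.0, 0.0]
contact_force: [0.5, 0.4, 0.7]
opening: 0.995
finger_force: 0.0
time: 2.43
eef_pos: [0.4765, 0.3685, 0.2317]
tcp_rot: [0.134, 0.991, 0.0, 0.0]
contact_force: [-0.2, -0.4, 0.8]
opening: 1.005
finger_force: 0.0
time: 2.85
eef_pos: [0.6246, 0.2281, 0.2315]
tcp_rot: [0.134, 0.991, 0.0, 0.0]
contact_force: [0.8, 0.8, -0.0]
opening: 1.001
finger_force: 0.0
time: 3.18
eef_pos: [0.6375, 0.2158, 0.2311]
tcp_rot: [0.134, 0.991, 0.0, -0.0]
contact_force: [-0.0, 0.7, -0.7]
opening: 1.001
finger_force: 0.0
slide 0.003 c 638.8890380859375 216.5118408203125 size 36.061279296875 80.04090118408203 long-axis deg 166.33350372314453 ztop 0.04195319063526787 2530
slide 0.025 c 638.7620239257812 216.6353302001953 size 11.624744415283203 24.142248153686523 long-axis deg 164.9517593383789 ztop 0.04286310714363761 338
t 3.2333 tcp [0.6372 0.2163 0.2312] ytool yaw 74.66449190419098 delta tool [-0.0013 -0.0015  0.1312] F [-0.2389 -0.3026 -0.0047] op 0.9996612274792379 0.0 q [ 0.1765  0.2821  1.582   0.0004  1.278  -1.1267]
[[ 0.0007 -0.9652 -0.2616  0.0668]
 [ 1.      0.0008 -0.0005 -0.0001]
 [ 0.0007 -0.2616  0.9652 -0.1423]
 [ 0.      0.      0.      1.    ]]
{'at': [330.4, 167.9], 'score': 0.7} [0.6336 0.22   0.042 ]
```

View pics/w1.png

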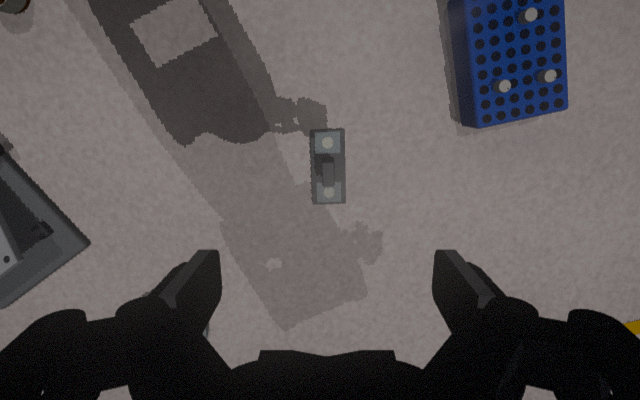

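```bash
python3 -m inch '[[0,-0.0015,0.0007,0.04,-1],[0,-0.0015,0.0007,0.08,-1],[0,-0.0015,0.0007,0.12,-1],[0,-0.0015,0.0007,0.15,-1],[0,-0.0015,0.0007,0.18,-1]]' 40
python3 -m inch '[[0,0,0,0.02,0],[0,0,0,0.035,0],[0,0,0,0.0385,0],[0,0,0,0.0385,0]]'
python3 -m inch '[[1,0,0,0,0],[1,0,0,0,0],[1,0,0,0,0],[1,0,0,0,0],[1,0,0,0,0]]' 30
python3 -m inch '[[1,0,0,0,0],[1,0,0,0,0],[1,0,0,0,0],[1,0,0,0,0],[1,0,0,0,0]]'
```

```text
time: 3.7
eef_pos: [0.6379, 0.2169, 0.0493]
tcp_rot: [0.124, 0.992, -0.0, -0.001]
contact_force: [0.8, 0.6, 0.7]
opening: 0.996
finger_force: 0.0
time: 4.03
eef_pos: [0.6387, 0.2163, 0.012]
tcp_rot: [0.125, 0.992, -0.0, -0.001]
contact_force: [-0.4, 0.1, -0.5]
opening: 1.001
finger_force: 0.0
time: 4.45
eef_pos: [0.6403, 0.2156, 0.014]
tcp_rot: [0.125, 0.992, 0.0, 0.001]
contact_force: [0.2, -0.2, -0.4]
opening: 0.301
finger_force: 0.0
time: 4.87
eef_pos: [0.6402, 0.2156, 0.0135]
tcp_rot: [0.125, 0.992, 0.0, 0.0]
contact_force: [-0.0, 0.7, 4.0]
opening: 0.136
finger_force: 30.1
```

```bash
python3 -m inch '[[1,0,0,-0.005,0],[1,0,0,-0.02,0],[1,0,0,-0.05,0],[1,0,0,-0.08,0],[1,0,0,-0.11,0]]'
python3 -m inch '[[1,0,0,-0.02,0],[1,0,0,-0.03,0],[1,0,0,-0.035,0],[1,0,0,-0.035,0]]'
python3 - <<'E'
from fit import *
delta((0.604,-0.156,0.16),109.5)
E
```

```text
time: 5.28
eef_pos: [0.639, 0.2155, 0.124]
tcp_rot: [0.125, 0.992, -0.0, -0.001]
contact_force: [0.0, 0.8, -1.6]
opening: 0.132
finger_force: 29.4
time: 5.62
eef_pos: [0.6398, 0.2156, 0.1588]
tcp_rot: [0.125, 0.992, 0.0, 0.001]
contact_force: [-0.1, -0.8, -1.1]
opening: 0.135
finger_force: 29.4
t 5.6167 tcp [0.6398 0.2156 0.1588] ytool yaw 75.60420415398947 delta tool [-0.0577 -0.3688 -0.0013] F [-0.1458 -0.7953 -1.0761] op 0.13507873864419492 29.44104105234146 q [ 0.175   0.3482  1.6355  0.      1.1566 -1.1445]
turn deg -33.89579584601053
```

```bash
python3 -m inch '[[1,-0.001,-0.008,0,0],[1,-0.004,-0.025,0,0],[1,-0.008,-0.05,0,0],[1,-0.013,-0.08,0,0],[1,-0.018,-0.112,0,0]]'
python3 -m inch '[[1,-0.005,-0.033,0,0],[1,-0.01,-0.066,0,0],[1,-0.015,-0.099,0,0],[1,-0.02,-0.132,0,0],[1,-0.025,-0.165,0,0]]'
python3 -m inch '[[1,-0.004,-0.029,0,0],[1,-0.008,-0.054,0,0],[1,-0.0115,-0.074,0,0],[1,-0.0135,-0.087,0,0],[1,-0.0145,-0.092,0,0]]'
python3 -m inch '[[1,0,0,0,-3],[1,0,0,0,-7],[1,0,0,0,-12],[1,0,0,0,-17],[1,0,0,0,-21]]'
python3 -m inch '[[1,0,0,0,-5],[1,0,0,0,-9],[1,0,0,0,-12],[1,0,0,0,-13],[1,0,0,0,-13]]'
python3 - <<'E'
from fit import *
p=shot("wrist"); save(p,"w2")
delta((0.604,-0.156,0.16),109.5)
q=shot("side"); save(q,"s2")
s=p["pixels"][:,:,::-1]; cv2.imwrite("pics/both.png",np.vstack([cv2.resize(s,(480,300)),q["pixels"][100:330,230:470,::-1].repeat(2,0).repeat(2,1)[:300]]))
c=cloud(q); m=(c[...,2]>0.09)&(c[...,2]<0.2)&(np.hypot(c[...,0]-.604,c[...,1]+.156)<0.06)
print(m.sum())
E
```

```text
time: 6.03
eef_pos: [0.6274, 0.1015, 0.1549]
tcp_rot: [0.125, 0.992, -0.0, -0.002]
contact_force: [1.7, -0.1, -0.2]
opening: 0.133
finger_force: 29.4
time: 6.45
eef_pos: [0.6103, -0.0651, 0.1551]
tcp_rot: [0.125, 0.992, 0.0, -0.002]
contact_force: [1.0, 0.4, -0.9]
opening: 0.135
finger_force: 29.4
time: 6.87
eef_pos: [0.6021, -0.158, 0.1557]
tcp_rot: [0.127, 0.992, 0.0, -0.002]
contact_force: [0.2, -0.7, -1.0]
opening: 0.134
finger_force: 29.4
time: 7.28
eef_pos: [0.603, -0.1549, 0.1566]
tcp_rot: [-0.06, 0.998, 0.001, -0.001]
contact_force: [0.1, 0.0, -0.4]
opening: 0.13
finger_force: 29.4
time: 7.7
eef_pos: [0.6032, -0.1552, 0.1569]
tcp_rot: [-0.17, 0.985, 0.001, -0.001]
contact_force: [0.1, 0.8, -0.5]
opening: 0.133
finger_force: 29.4
t 7.75 tcp [ 0.6033 -0.1554  0.1571] ytool yaw 109.58214899232951 delta tool [-0.0004 -0.0008 -0.0029] F [ 0.0878  0.8267 -0.0205] op 0.13690536977105916 29.435253739356995 q [-0.4148  0.2431  1.7704  0.0002  1.1294 -2.3275]
turn deg 0.08214899232950756
659
```

View pics/both.png

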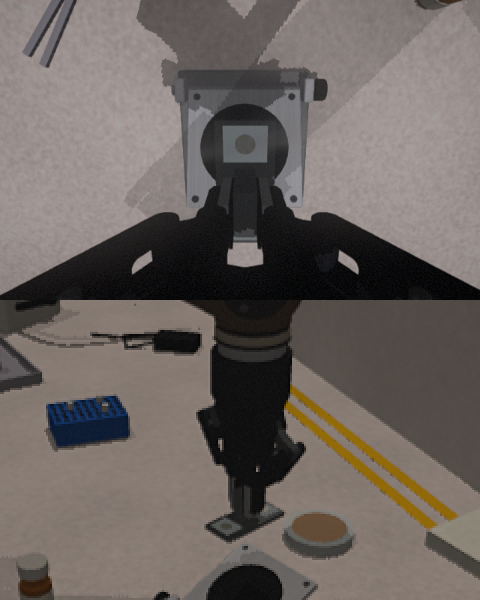

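```bash
cat >> fit.py <<'E'
def inhand(p):
    s=ctrl.get_state(); r=R.from_quat(s["tcp_rot"]).as_matrix(); w=cloud(p)
    t=(w-s["eef_pos"])@r
    m=(t[...,2]>-0.005)&(t[...,2]<0.03)&(abs(t[...,1])<0.03)&(t[...,0]>0.014)&(t[...,0]<0.06)
    P=t[m]; a=np.polyfit(P[:,0],P[:,2],1)
    print("hand n",len(P),"x",np.percentile(P[:,0],[1,99,99.8]),"y",np.percentile(P[:,1],[.5,99.5]),"z",np.median(P[:,2]),"slope deg(z vs x)",np.degrees(np.arctan(a[0])),"z at x=0",a[1])
E
python3 - <<'E'
from fit import *
p=shot("wrist"); inhand(p)
w=cloud(p); f=(w[...,2]<0.09)&(w[...,2]>.03)&(np.hypot(w[...,0]-.604,w[...,1]+.156)<.06)
P=w[f]
for _ in range(6):
    c=P.mean(0); n=np.linalg.svd(P-c)[2][2]; n*=np.sign(n[2]); P=P[abs((P-c)@n)<.004]
print(len(P),np.degrees(np.arccos(n[2])),np.degrees(np.arctan2(-n[1],-n[0])),"z at ctr",c[2]-(n[0]*(.6039-c[0])+n[1]*(-.1564-c[1]))/n[2])
E
```

```text
hand n 5096 x [0.0142 0.0416 0.0417] y [-0.0172  0.0182] z 0.0075936658507079445 slope deg(z vs x) 1.198946550094934 z at x=0 0.007058508462233742
11157 20.648051015642842 19.566488993633083 z at ctr 0.050175095223402924
```

```bash
python3 -m inch '[[1,0.001,-0.0015,0.008,0],[1,0.001,-0.0015,0.025,0],[1,0.001,-0.0015,0.045,0],[1,0.001,-0.0015,0.06,0],[1,0.001,-0.0015,0.065,0]]'
python3 -m inch '[[1,0,0,0.003,0],[1,0,0,0.006,0],[1,0,0,0.009,0],[1,0,0,0.009,0],[1,0,0,0.009,0]]' 20
python3 - <<'E'
from fit import *
p=shot("wrist"); inhand(p); delta((0.603,-0.1567,0.0771),109.5)
E
```

```text
time: 8.27
eef_pos: [0.6011, -0.1572, 0.0891]
tcp_rot: [-0.17, 0.985, 0.002, -0.002]
contact_force: [-0.4, -0.5, -0.8]
opening: 0.133
finger_force: 29.4
time: 8.68
eef_pos: [0.6036, -0.1581, 0.0846]
tcp_rot: [-0.17, 0.985, -0.0, 0.001]
contact_force: [-0.2, -0.2, -0.8]
opening: 0.135
finger_force: 29.4
hand n 5117 x [0.0142 0.0416 0.0418] y [-0.0173  0.0181] z 0.007561440752397172 slope deg(z vs x) 1.1869959254540496 z at x=0 0.007020350920049683
t 8.7333 tcp [ 0.6037 -0.1581  0.0847] ytool yaw 109.59944935861087 delta tool [0.0002 0.0016 0.0076] F [ 0.424  -0.167  -0.7821] op 0.13316451723469255 29.43206638097763 q [-0.4186  0.3309  1.8079 -0.      1.0014 -2.3315]
turn deg 0.0994493586108689
```

```bash
python3 -m inch '[[1,0,0.001,0.003,0],[1,0,0.001,0.006,0],[1,0,0.001,0.0075,0],[1,0,0.001,0.0075,0],[1,0,0.001,0.0075,0]]' 20
python3 -m inch '[[1,0.0005,0,0.001,0],[1,0.001,0,0.002,0],[1,0.001,0,0.002,0]]' 20
python3 -m inch '[[1,0.0005,0,0.001,0],[1,0.001,0,0.002,0],[1,0.001,0,0.002,0]]' 20
python3 - <<'E'
from fit import *
p=shot("wrist"); inhand(p); delta((0.603,-0.1572,0.0771),109.5)
E
```

```text
time: 9.15
eef_pos: [0.6032, -0.1571, 0.0775]
tcp_rot: [-0.17, 0.985, -0.0, 0.0]
contact_force: [-1.8, 1.4, 5.7]
opening: 0.137
finger_force: 30.3
time: 9.4
eef_pos: [0.6029, -0.1573, 0.0768]
tcp_rot: [-0.17, 0.985, -0.0, 0.001]
contact_force: [-3.2, 0.7, 9.0]
opening: 0.133
finger_force: 31.1
time: 9.65
eef_pos: [0.6018, -0.1577, 0.0749]
tcp_rot: [-0.17, 0.985, -0.0, 0.001]
contact_force: [-4.3, 2.2, 10.4]
opening: 0.135
finger_force: 31.4
hand n 4800 x [0.0143 0.04   0.0401] y [-0.0175  0.0181] z 0.008632543834470964 slope deg(z vs x) 3.847789381769021 z at x=0 0.0069140878677356925
t 9.7 tcp [ 0.6018 -0.1577  0.0749] ytool yaw 109.61726885397414 delta tool [-0.0013  0.0001 -0.0022] F [-5.2408  0.9921  9.9707] op 0.13257346059157896 31.39658421278 q [-0.4194  0.3403  1.8164  0.0006  0.9832 -2.3329]
turn deg 0.11726885397413866
```

```bash
python3 -m inch '[[1,0.0007,0,0.001,0],[1,0.0013,0,0.002,0],[1,0.002,0,0.003,0],[1,0.002,0,0.003,0]]'
python3 -m inch '[[1,0.0006,0,0.001,0],[1,0.0012,0,0.002,0],[1,0.0018,0,0.003,0],[1,0.0018,0,0.003,0]]'
python3 - <<'E'
from fit import *
p=shot("wrist"); inhand(p); delta((0.5946,-0.1602,0.0615),109.5)
E
```

```text
time: 10.03
eef_pos: [0.6001, -0.1583, 0.0716]
tcp_rot: [-0.17, 0.985, -0.0, 0.001]
contact_force: [-3.4, 1.5, 9.9]
opening: 0.137
finger_force: 31.6
time: 10.37
eef_pos: [0.5986, -0.1588, 0.0685]
tcp_rot: [-0.17, 0.985, -0.0, 0.001]
contact_force: [-3.1, 2.9, 8.2]
opening: 0.137
finger_force: 31.7
hand n 5004 x [0.0143 0.036  0.0362] y [-0.0295  0.0295] z 0.01213390316152992 slope deg(z vs x) -8.590671665327248 z at x=0 0.01855383471795714
t 10.4167 tcp [ 0.5986 -0.1588  0.0685] ytool yaw 109.60008038490466 delta tool [0.0043 0.0001 0.007 ] F [-2.1411  2.2081  7.9977] op 0.1357770012480328 31.678935885429382 q [-0.4235  0.3432  1.8264  0.0014  0.9693 -2.3372]
turn deg 0.10008038490465765
```

```bash
python3 -m inch '[[1,0.0006,0,0.001,0],[1,0.0012,0,0.002,0],[1,0.0018,0,0.003,0],[1,0.0018,0,0.003,0]]'
python3 -m inch '[[1,0.0006,0,0.001,0],[1,0.0012,0,0.002,0],[1,0.0012,0,0.002,0]]'
cat >> fit.py <<'E'
def inhand2(p):
    s=ctrl.get_state(); r=R.from_quat(s["tcp_rot"]).as_matrix(); w=cloud(p); t=(w-s["eef_pos"])@r
    m=(abs(t[...,1]-.0005)<0.013)&(t[...,0]>0.016)&(t[...,0]<0.033)&(t[...,2]<0.035)
    P=t[m]
    for _ in range(4):
        a=np.polyfit(P[:,0],P[:,2],1); P=P[abs(np.polyval(a,P[:,0])-P[:,2])<.002]
    C=np.array([.6039,-.1564,.0500]); n=np.array([-.943*.3535,-.334*.3535,.935]); up=np.array([.943*.935,.334*.935,.3535]); y=np.cross(n,up)
    d=w-C; A=d@up; B=d@y; H=d@n
    print("slope",np.degrees(np.arctan(a[0])),len(P))
    for lo in(-45,-40,-35,-30,-25,-20): 
        q=(abs(B)<.012)&(A>lo/1e3)&(A<(lo+5)/1e3); print(lo,q.sum(),"H mm",np.nanmedian(H[q])*1e3)
E
python3 - <<'E'
from fit import *
p=shot("wrist"); save(p,"w3"); inhand2(p); delta((0.5946,-0.1602,0.0615),109.5)
E
```

```text
time: 10.75
eef_pos: [0.5973, -0.1593, 0.0653]
tcp_rot: [-0.17, 0.985, -0.0, 0.002]
contact_force: [-1.6, 2.7, 6.7]
opening: 0.134
finger_force: 31.8
time: 11.0
eef_pos: [0.5965, -0.1599, 0.0634]
tcp_rot: [-0.17, 0.985, -0.001, 0.002]
contact_force: [0.0, 2.6, 7.2]
opening: 0.133
finger_force: 31.8
slope 82.55400999612763 681
-45 395 H mm 0.3320203136531931
-40 475 H mm 10.86694958592444
-35 557 H mm 10.935459858397007
-30 569 H mm 10.646020970432948
-25 570 H mm 10.344992328035397
-20 567 H mm 9.92178705304115
t 11.05 tcp [ 0.5965 -0.1599  0.0634] ytool yaw 109.58531625168183 delta tool [0.0019 0.0003 0.0019] F [-0.033   1.7333  7.5997] op 0.1324732796189301 31.79018497467041 q [-0.4267  0.3459  1.8338  0.0021  0.9572 -2.3405]
turn deg 0.08531625168183155
```

View pics/w3.png

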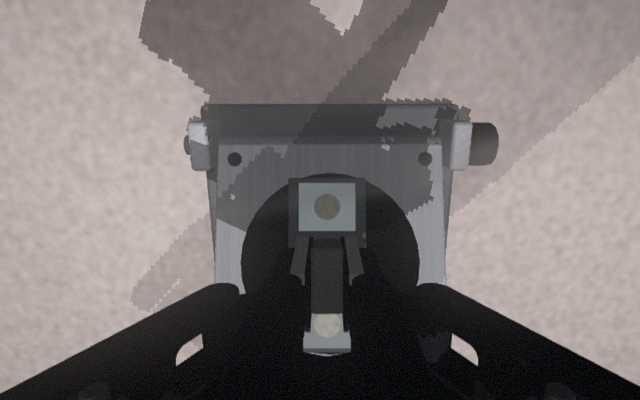

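```bash
cat >> fit.py <<'E'
def edges(p):
    # rays to face plane; grey profile
    w=cloud(p); g=p["pixels"].astype(int).mean(-1)
    C=np.array([.6039,-.1564,.0500]); n=np.array([-.943*.3535,-.334*.3535,.935]); up=np.array([.943*.935,.334*.935,.3535]); y=np.cross(n,up)
    d=w-C; A=d@up*1e3; B=d@y*1e3; H=d@n*1e3
    disc=(abs(H)<4)&(np.hypot(A,B)<52)&(A<-5)&(A>-50)
    th=(np.percentile(g[disc],10)+np.percentile(g[disc],80))/2
    m=(disc&(g<th)).astype(np.uint8); cs,_=cv2.findContours(m,cv2.RETR_EXTERNAL,cv2.CHAIN_APPROX_NONE)
    c=np.concatenate([k[:,0] for k in cs if len(k)>20]); a=A[c[:,1],c[:,0]]; b=B[c[:,1],c[:,0]]
    k=(abs(np.hypot(a,b)-43)<4)&(a<-10); 
    from scipy.optimize import least_squares
    s=least_squares(lambda q:np.hypot(a[k]-q[0],b[k]-q[1])-43,[0,0],loss="soft_l1"); print("disc centre A,B mm",s.x,k.sum(),"rms",np.sqrt((s.fun**2).mean()))
    q=(H>5)&(H<14)&(abs(B)<24)&(A<-25)&(A>-48)
    e=(A>-36)&(A<-22)&q
    print("slide B edges",np.percentile(B[e],[1,99]),"mid",np.percentile(B[e],[1,99]).mean(),"end A",np.percentile(A[q&(abs(B)<14)],[0.5,1,3]))
E
python3 - <<'E'
from fit import *
p=shot("wrist"); edges(p)
E
```

```text
disc centre A,B mm [0.5733 1.0031] 252 rms 0.7283672034716175
slide B edges [-18.1867  17.1753] mid -0.5057271332591515 end A [-39.238  -39.2054 -39.0809]
```

```bash
python3 -m inch '[[1,0,0,-0.002,0],[1,0,0,-0.004,0],[1,0,0.0015,-0.004,0],[1,0,0.0015,-0.004,0],[1,0,0.0015,-0.003,0]]'
python3 -m inch '[[1,0,0,0.001,0],[1,0,0,0.002,0],[1,0,0,0.003,0],[1,0,0,0.003,0]]'
python3 -m inch '[[1,0.0006,0,0.001,0],[1,0.0006,0,0.001,0],[1,0.0006,0,0.001,0]]'
python3 -m inch '[[1,0.0004,0,0.001,0],[1,0.0004,0,0.001,0],[1,0.0004,0,0.001,0]]'
python3 - <<'E'
from fit import *
p=shot("wrist"); edges(p); inhand2(p); delta((0.5946,-0.1602,0.0615),109.5)
E
```

```text
time: 11.52
eef_pos: [0.5937, -0.1583, 0.0638]
tcp_rot: [-0.17, 0.985, 0.0, -0.0]
contact_force: [0.5, 0.2, -0.8]
opening: 0.137
finger_force: 30.8
time: 11.85
eef_pos: [0.5937, -0.1586, 0.0627]
tcp_rot: [-0.17, 0.985, 0.0, -0.001]
contact_force: [-5.6, 0.8, 7.5]
opening: 0.137
finger_force: 32.0
time: 12.1
eef_pos: [0.5935, -0.1586, 0.0619]
tcp_rot: [-0.17, 0.985, 0.0, -0.0]
contact_force: [-5.3, 2.8, 8.1]
opening: 0.135
finger_force: 32.1
time: 12.35
eef_pos: [0.5933, -0.1588, 0.0611]
tcp_rot: [-0.17, 0.985, 0.0, -0.0]
contact_force: [-4.5, 1.8, 8.7]
opening: 0.141
finger_force: 32.2
disc centre A,B mm [0.5282 1.0256] 154 rms 0.7920268411566329
slide B edges [-16.1472  19.4006] mid 1.6267430529953835 end A [-41.806  -41.7626 -41.348 ]
slope 82.76548873673832 653
-45 395 H mm 7.245320099224912
-40 566 H mm 8.757069749272057
-35 566 H mm 8.789831745759649
-30 543 H mm 8.638385663629283
-25 555 H mm 8.377569339268103
-20 606 H mm 8.131136789018163
t 12.4 tcp [ 0.5933 -0.1588  0.0611] ytool yaw 109.61573146885262 delta tool [-0.0008 -0.0018 -0.0004] F [-5.3802  1.5701  8.2023] op 0.1382236074289653 32.18302130699158 q [-0.4266  0.3452  1.8398  0.0004  0.957  -2.34  ]
turn deg 0.11573146885261565
```

```bash
python3 -m inch '[[1,0,0,-0.002,0],[1,0,0,-0.005,0],[1,-0.0025,-0.0005,-0.005,0],[1,-0.0025,-0.0005,-0.005,0],[1,-0.0025,-0.0005,-0.005,0]]'
python3 - <<'E'
from fit import *
p=shot("wrist"); edges(p); inhand2(p); delta((0.5946,-0.1602,0.0615),109.5)
E
```

```text
time: 12.82
eef_pos: [0.5956, -0.1584, 0.0639]
tcp_rot: [-0.17, 0.985, 0.0, -0.0]
contact_force: [0.1, -0.3, -2.0]
opening: 0.138
finger_force: 30.8
disc centre A,B mm [0.6423 1.0195] 269 rms 0.8757555509823557
slide B edges [-16.613   18.9312] mid 1.159127881018522 end A [-38.6535 -38.612  -38.4212]
slope 82.87871282202603 669
-45 458 H mm 0.293619687073323
-40 412 H mm 10.702113156796978
-35 572 H mm 10.882839837638501
-30 572 H mm 10.711497562997835
-25 558 H mm 10.532756655757392
-20 556 H mm 10.300643594487672
t 12.8667 tcp [ 0.5955 -0.1584  0.0639] ytool yaw 109.59836144818067 delta tool [ 0.0014 -0.0014  0.0024] F [ 0.5725  0.6802 -0.3637] op 0.13591810452140876 30.83172082901001 q [-0.4245  0.3453  1.8337 -0.0001  0.9633 -2.3373]
turn deg 0.09836144818066828
```

```bash
python3 -m inch '[[1,-0.0008,0,0.001,0],[1,-0.0008,0,0.002,0],[1,-0.0008,0,0.003,0],[1,-0.0008,0,0.004,0],[1,-0.0008,0,0.004,0]]'
python3 -m inch '[[1,0.0003,0,0.001,0],[1,0.0005,0,0.0015,0],[1,0.0005,0,0.0015,0]]'
python3 -m inch '[[1,0.0003,0,0.001,0],[1,0.0003,0,0.001,0],[1,0.0003,0,0.001,0]]'
python3 - <<'E'
from fit import *
p=shot("wrist"); edges(p); inhand2(p); delta((0.5946,-0.1602,0.0615),109.5)
E
```

```text
time: 13.28
eef_pos: [0.5963, -0.1583, 0.0619]
tcp_rot: [-0.17, 0.985, 0.0, -0.0]
contact_force: [-5.1, 1.5, 7.0]
opening: 0.138
finger_force: 32.2
time: 13.53
eef_pos: [0.5961, -0.1584, 0.0607]
tcp_rot: [-0.17, 0.985, 0.0, -0.0]
contact_force: [-4.3, 1.2, 8.5]
opening: 0.136
finger_force: 32.4
time: 13.78
eef_pos: [0.596, -0.1584, 0.0606]
tcp_rot: [-0.17, 0.985, 0.0, 0.0]
contact_force: [-6.3, 2.3, 12.1]
opening: 0.132
finger_force: 32.8
disc centre A,B mm [0.7143 1.0319] 292 rms 1.0335840321952694
slide B edges [-16.3796  18.4896] mid 1.0550078932082787 end A [-38.6025 -38.5812 -38.3935]
slope 82.87474904008681 651
-45 498 H mm 0.29810836471090996
-40 458 H mm 6.14804526784734
-35 548 H mm 6.518276667405685
-30 541 H mm 6.665771174472553
-25 569 H mm 6.6871182174490436
-20 571 H mm 6.46023043560333
t 13.8333 tcp [ 0.5961 -0.1584  0.0606] ytool yaw 109.61267636649882 delta tool [ 0.002  -0.0012 -0.0009] F [-6.6278  2.9872 11.8486] op 0.13518532414390155 32.83777177333832 q [-0.4243  0.3507  1.8335  0.0003  0.9576 -2.3376]
turn deg 0.11267636649881752
```

```bash
python3 -m inch '[[1,0,0,-0.0008,0],[1,0,0,-0.0015,0],[1,0,0,-0.0015,0],[1,0,0,-0.0015,0]]'
python3 - <<'E'
from fit import *
p=shot("wrist"); save(p,"w4"); edges(p); inhand2(p); delta((0.5946,-0.1602,0.0615),109.5)
q=shot("side"); stage(q,(0.602,-0.153)) 
cv2.imwrite("pics/s4.png",cv2.resize(q["pixels"][190:310,280:430,::-1],None,fx=5,fy=5,interpolation=cv2.INTER_CUBIC)[:600,:750])
n=np.array([-.333,-.118,.935])
F=[]
for i in range(4): ctrl.read_camera("top"); F.append(ctrl.get_state()["contact_force"])
print(np.mean(F,0),np.mean(F,0)@n)
E
```

```text
time: 14.17
eef_pos: [0.5961, -0.1584, 0.0607]
tcp_rot: [-0.17, 0.985, 0.0, 0.0]
contact_force: [-3.3, 1.5, 6.8]
opening: 0.136
finger_force: 32.2
disc centre A,B mm [0.7162 1.036 ] 289 rms 1.0492471870821256
slide B edges [-16.3383  18.4949] mid 1.0782770228043876 end A [-38.5619 -38.5161 -38.3561]
slope 82.852872854499 643
-45 496 H mm 0.3182969987489524
-40 460 H mm 6.153967413141062
-35 551 H mm 6.520408639791026
-30 534 H mm 6.639919635595535
-25 570 H mm 6.639324282545234
-20 573 H mm 6.496861163419016
t 14.2167 tcp [ 0.596  -0.1584  0.0606] ytool yaw 109.6104265236974 delta tool [ 0.002  -0.0012 -0.0009] F [-3.2087  1.5876  7.8806] op 0.1321658447591232 32.156349420547485 q [-0.4242  0.3504  1.8339  0.0004  0.9569 -2.3376]
turn deg 0.11042652369739869
tilt 85.75641340328794 yaw up 22.4039403684953 disc [ 0.6116 -0.1925  0.2002] ext [0.0681 0.0121] 388 resid 0.00187534033411234
[-3.3831  2.1374  7.7684] 8.13782094042806
```

View pics/s4.png

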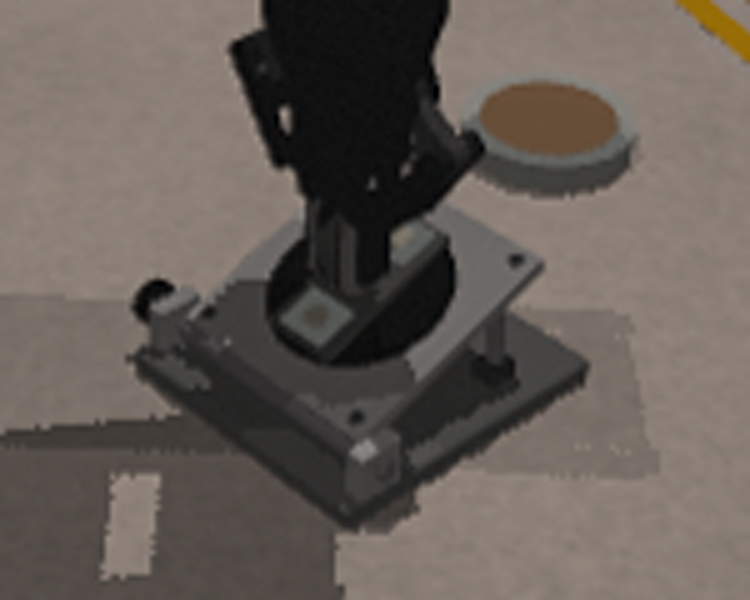

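View pics/w4.png

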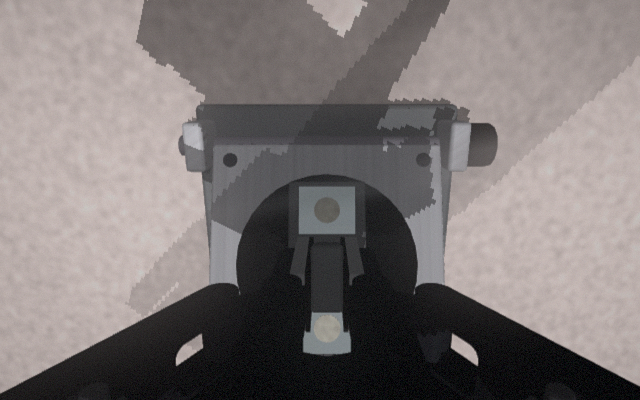

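```bash
python3 -c "
from plant import ctrl
print(ctrl.sign_off())"
```

```text
the job is handed in; nothing more can be done
None
```

The slide sits flush on the tilt stage and lines up with the slope. It is centred over the black window to within about 1 mm, still gripped and pressed with a steady push of about 8 N, and the job was handed in at about 14.5 s. While tilting it, the push briefly reached about 13 N.

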